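# Feel the jaw gap of a tube sealer with a taper gauge

## Task

Check the jaw gap of the tube sealer: take the thick taper gauge (the one with the stout handle) out of its stand and slide its blade upright, tip down, into the middle of the gap between the two jaw plates until it drags snugly on both and just lifts the sprung jaw off its stop, without forcing the jaw wide open. Finish while still holding the gauge there at that depth, gripped by its handle; do not let go. Leave the slim gauge and everything else on the desk alone.

Things in the scene. Friction and masses are not known exactly. Their poses are not given: they have to be found in the camera images.
- gauge: the thick taper gauge, to be used: steel wedge blade 22 mm wide (y), 100 mm long, below a stout black block handle; about 120 g. Origin: middle of the blade's tip; z points up the blade to the handle. Blade thickness (x) grows evenly from 3 mm at the tip to 12 mm where the handle starts, 100 mm up. Starts upright, hanging by the handle's underside in a slot of the stand.
- gauge_grip (a point): grip point on the thick gauge's handle axis, 128 mm above the blade tip. The handle is 34 mm wide (along y, like the blade's width), 22 mm thick (x), 45 mm tall (100 to 145 mm above the tip). Gripped across the 34 mm width it can pivot a little between the pads and so centres itself in a gap.
- slim_gauge: the slim taper gauge in the other slot of the stand, not to be used: same build, but blade 2 mm thick at the tip to 4 mm at the top (too thin for this gap) and handle only 11 mm thick (34 mm wide, 45 mm tall). Origin at the blade tip.
- stand: fixed white stand, 130 mm (x) by 70 mm (y), top plate 120 mm above the table, with two slots on its x axis 32 mm either side of the middle; the gauges hang in them, either one in either slot, blade tips 20 mm above the table, blade width along the stand's y. Origin: centre of its underside.
- sealer: fixed bench tube sealer: white base 250 x 130 mm, 20 mm thick, and two upright aluminium jaw plates 50 mm wide (y), facing across a gap open at the top. White block (105 mm tall) behind the fixed jaw on the -x side, grey block (120 mm tall) behind the sprung jaw on the +x side. Origin at table height in the fixed jaw's face, mid-width; x points across the gap to the sprung jaw, z up.
- fixed_lip (a point): middle of the throat edge of the fixed jaw, 125 mm above the table, axes as the sealer's. Above the throat the lips of both jaws flare apart, 6 mm each in the 10 mm up to 135 mm, to guide a blade in.
- sprung_lip (a point): the same point on the sprung jaw, straight across the gap. The gap at rest is 5 to 8 mm, different each time, and free down to the base plate 20 mm above the table. Its middle is midway between the two lip points.
- jaw (a joint): travel of the sprung jaw away from the fixed jaw (m): 0 at rest, end stop 0.007. Spring: 3.5 N to start it off its rest stop, then 2.5 N per mm. From where the wedge touches both jaws each mm deeper opens it 0.09 mm. Snug is 0.3 to 3.5 mm open (4 to 39 mm beyond first touch), felt as about 7 to 12 N of drag while pushing down slowly; over 5.5 mm is forced.
- mouse: bystander, leave alone: white rounded computer mouse, 81 x 62 mm, 33 mm tall; origin at its underside.
- dropper: bystander, leave alone: small capped bottle, 30 mm across, 75 mm tall; origin at its underside.
- pot: bystander, leave alone: small lidded jar, 38 mm across, 45 mm tall; origin at its underside.
- glue: bystander, leave alone: capped bottle, 42 mm across, 130 mm tall; origin at its underside.
- pen: bystander, leave alone: white pen lying flat, 130 mm long, 10 mm thick; origin at its underside.
- cards_box: bystander, leave alone: clear open box 90 x 120 x 50 mm; origin at its underside.
- beaker: bystander, leave alone: white plastic cup, 70 mm across, 90 mm tall; origin at its underside.

How it is judged:
On the way, in this order (a step that is already met when the one before it is completed fails the run):
1. the thick gauge is held and lifted clear out of the stand (contact force between the fingers and gauge above 2 N and height (world z) of gauge above 0.125 m), for 0.1 s.
2. its blade has entered the gap between the jaws, held by the handle (contact force between the fingers and gauge above 2 N and z of gauge in the frame of fixed_lip below -0.012 m and y of gauge in the frame of fixed_lip between -0.014 and 0.014 m and x of gauge in the frame of fixed_lip between -0.002 and 0.014 m), for 0.1 s.
At the end, for the whole second after the job is handed in: thick gauge held in the fingers, upright within 7 deg, still, tip over 12 mm below the throat edge, clear of the base, within 14 mm of mid-width; presses both jaws (over 3 N sprung, 2 N fixed), sprung jaw 0.3 to 3.5 mm off its stop; slim gauge within 15 mm, other things 30 mm, of their places (all of step 2 and value of joint jaw between 0.0003 and 0.0035 m and contact force between gauge and jaw above 3 N and contact force between gauge and sealer above 2 N and height (world z) of gauge above 0.023 m and angle between gauge's own z axis and vertical below 0.13 rad and linear speed of gauge below 0.01 m/s and distance of slim_gauge from where it was at the start of the episode below 0.015 m and distance of each of mouse, dropper, pot, glue, pen, cards_box, beaker from where it was at the start of the episode below 0.03 m); the arm keeps its last pose, push and grip.
It fails at once if the sprung jaw is forced open by more than 5.5 mm (value of joint jaw above 0.0055 m).
It fails at once if the slim gauge is pulled out (distance of slim_gauge from where it was at the start of the episode above 0.04 m).
It fails at once if a bystander is knocked about (distance of any of mouse, dropper, pot, glue, pen, cards_box, beaker from where it was at the start of the episode above 0.05 m).
It also fails if it takes over 40 s, if anything falls off the work surface, if the arm or the gripper's body presses on something with over 40 N, if the wrist force passes 120 N, or if a joint passes its speed limit or range.

## Robot

A 7-joint arm with a two-finger parallel gripper is mounted at the origin on the work surface. World frame = base frame: x ahead of the robot, y to its left, z up, the work surface at z = 0. Lengths are in m, angles in rad, forces in N, time in s.
With the tool pointing down it reaches from about 0.425 to 1.025 m from the base axis. Payload 9.4 kg.
Tool frame: the origin (TCP) lies midway between the tips of the shut fingers; the grasp point (between the pads) lies 19 mm behind it; z points along the fingers, y is the line along which they close (so a half turn about z gives the same grasp; the last joint's range is limited). The gripper opens to 93 mm and grips with 3 to 60 N. Pads are 15 mm wide; open, the fingers measure 128 mm over their backs; the gripper's body (75 mm by 188 mm) begins 65 mm behind the grasp point.
Start: joints at [-1.334, 0.599, -0.003, 1.599, 0.002, 0.943, -0.08], TCP at [0.224, 0.69, 0.219] pointing down, gripper open.
Joint ranges: [-2.57, 2.57], [-0.35, 1.97], [-1.29, 1.29], [0.11, 2.56], [-1.05, 4.19], [0.11, 1.86], [-2.63, 2.63]. Speed limits (rad/s): [2.22, 2.22, 3.01, 3.01, 3.14, 3.14, 3.14].

## Interface

Orientations are given as a unit quaternion [w, x, y, z].
In Python, from plant import readout, eyes, ticket gives the robot as it stands. The module is installed in compiled form; this text tells all that it offers.
- The arm moves only by the shell command python3 -m pendant 'ROWS' [FORCE]. ROWS is JSON, one flat list of numbers, 7 for each row, row after row: the closure, from 0 (fully open) to 1 (shut), then the shift along the tool's x, y, z normalised to -1 to 1, where 1 is 0.08 m, then the turn, a rotation vector about the tool's x, y, z normalised to -1 to 1, where 1 is 120 degrees. In form: [fingers, x, y, z, ax, ay, az, fingers, x, y, z, ax, ay, az, ...]. A call has 1 to 10 rows; each row is the pose to reach, as a shift and turn from the pose commanded when the call began, along the tool's axes at that moment; what a row does not reach only later rows make up. A row lasts 1/10 s, in which the tool goes at most 50 mm and 8.59 degrees, less where a joint would pass 70% of its speed; a pose out of reach is approached as far as the arm can. A call with a number of a shift or a turn outside -1 to 1 is refused whole. A call with a gripper value outside its range is refused whole. The fingers move at their own pace and stop on an object; FORCE is the grip in N (left out, the last holds). Time passes only in rows, so rows that repeat a pose let the fingers close. It gives the time, the measured TCP pose, the force, the opening and the grip force at its end, in the units of the state.
- readout.sense(): the state, without advancing time (a new reading comes with each control period).
- eyes.get_image(name): name is "scene" or "side" or "wrist"; returns a dict with "image" (480x640x3 uint8, blue, green, red), "depth" (480x640 float32, m along the optical axis (not along the pixel's ray), 0 where there is no reading), "fx", "fy", "cx", "cy" (pixels), "world_from_camera" (4x4, takes a point from camera to world coordinates); the wrist camera has in their place "hand_eye" (4x4, takes a point from camera to tool coordinates, whose origin is the TCP and whose axes are the flange's). Camera axes: x right, y down, z forward; pixel columns grow to the right and rows downward; lengths in m; the calibration is good to about 2 mm. A picture is of the moment at which its call begins: read the wrist's pose just before it.
- ticket.close_job(): hands the job in; it is judged then, once.
The state is a dict: "t": time; "qpos": joint angles; "qd": joint speeds; "tau": joint torques, N m; "position": TCP position; "orientation": TCP orientation; "wrist_force": force on the tool from outside, world axes, zero at the start; "wrist_torque": the same for the moment, N m; "finger_gap": finger opening in m; "finger_force": force on a finger pad.
Only numpy, scipy, OpenCV 4.12 (cv2) and the standard library are available. Lean on these libraries where they do the work, as an engineer would, in place of code of your own. Each camera call takes 0.05 s, during which the arm holds its last target. There are 200 camera calls.

## Working session

There is one attempt and no reset: what is moved stays moved. The work goes in short steps, Python scripts to look and compute and a shell command to move; the robot and the scene stay as the last step left them, time stands still between calls to the robot, and variables do not carry over. Pictures are saved under pics/ and viewed, at most 10 in all, crops included, and the job is handed in when it is done.

```bash
mkdir -p pics; cat > h.py <<'E'
import numpy as np, cv2
from plant import readout, eyes, ticket
from scipy.spatial.transform import Rotation as R
def T_tool():
    s=readout.sense(); q=s["orientation"]; T=np.eye(4); T[:3,:3]=R.from_quat([q[1],q[2],q[3],q[0]]).as_matrix(); T[:3,3]=s["position"]; return T
def grab(name):
    T=T_tool(); d=eyes.get_image(name)
    d["W"]=d["world_from_camera"] if "world_from_camera" in d else T@d["hand_eye"]
    return d
def cloud(d):
    v,u=np.mgrid[0:480,0:640]; z=d["depth"]
    P=np.stack([(u-d["cx"])/d["fx"]*z,(v-d["cy"])/d["fy"]*z,z],-1)
    P=P@d["W"][:3,:3].T+d["W"][:3,3]; P[z==0]=np.nan; return P
E
python3 - <<'E'
from h import *
s=readout.sense(); print({k:np.round(v,3) for k,v in s.items()})
for n in("scene","side"):
    d=grab(n); cv2.imwrite(f"pics/{n}0.png",d["image"]); np.save(n+"0.npy",cloud(d)); print(n,d["fx"],np.round(d["W"],3).tolist())
E
```

```text
{'t': np.float64(0.0), 'qpos': array([-1.334,  0.6  , -0.003,  1.6  ,  0.002,  0.943, -0.08 ]), 'qd': array([-0.001,  0.001, -0.   , -0.   ,  0.002,  0.001,  0.001]), 'tau': array([ 2.0000e-03, -7.6505e+01,  1.4970e+00, -2.5234e+01, -5.3000e-02,
        1.7000e-02,  0.0000e+00]), 'position': array([0.224, 0.689, 0.218]), 'orientation': array([-0.   ,  0.156,  0.988, -0.001]), 'wrist_force': array([ 1.025,  0.074, -1.181]), 'wrist_torque': array([0.001, 0.032, 0.018]), 'finger_force': np.float64(0.0), 'finger_gap': np.float64(0.093)}
scene 557.8930452140783 [[0.611, 0.554, -0.565, 1.263], [0.791, -0.445, 0.42, -0.582], [-0.019, -0.704, -0.71, 1.043], [0.0, 0.0, 0.0, 1.0]]
side 450.69871598347174 [[-0.999, -0.02, 0.047, 0.462], [-0.046, 0.732, -0.68, 0.689], [-0.021, -0.681, -0.732, 0.861], [0.0, 0.0, 0.0, 1.0]]
```

View pics/scene0.png

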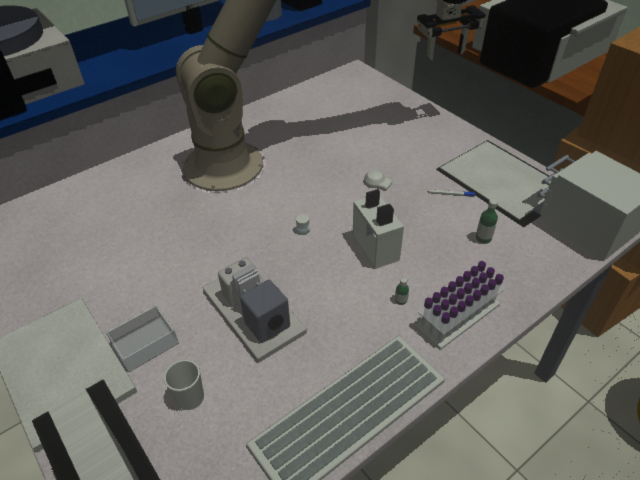

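View pics/side0.png

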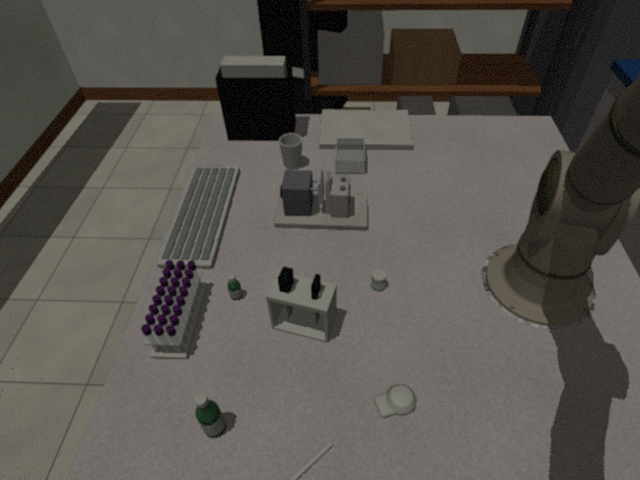

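The scene view shows the stand at about (378,230). The stout handle is the nearer one, at (385,215), with the slim one at (372,198). The sealer is at (255,305), with its grey sprung block on the near side. The side view agrees: stout handle at (286,280), slim at (316,287), sealer jaws at about (322,190).

```bash
python3 - <<'E'
from h import *
for n,(hu,hv) in (("scene",[(350,180),(410,270)]),("side",[(260,260),(345,345)])):
    P=np.load(n+"0.npy"); im=cv2.imread(f"pics/{n}0.png").max(2)
    m=np.zeros((480,640),bool); m[hu[1]:hv[1],hu[0]:hv[0]]=1
    dark=(m&(im<60)&(P[...,2]>.125)).astype(np.uint8)
    k,L,st,_=cv2.connectedComponentsWithStats(dark)
    for i in range(1,k):
        if st[i,4]<20: continue
        q=P[L==i]; print(n,"handle",st[i].tolist(),np.nanmin(q,0).round(3),np.nanmax(q,0).round(3)); 
        t=q[q[:,2]>.16]; 
        if len(t)>3: print("  top",t.mean(0).round(4),cv2.minAreaRect(t[:,:2].astype(np.float32)*1000))
    t=P[m&(im>60)&(abs(P[...,2]-.12)<.006)]
    print(n,"stand top",len(t),cv2.minAreaRect(t[:,:2].astype(np.float32)*1000))
# sealer
for n,(a,b,c,d) in (("scene",(200,250,310,360)),("side",(270,165,375,230))):
    P=np.load(n+"0.npy")[b:d,a:c].reshape(-1,3)
    for z,tol in((.02,.004),(.105,.004),(.12,.004),(.135,.004)):
        t=P[abs(P[:,2]-z)<tol]; print(n,z,len(t),cv2.minAreaRect(t[:,:2].astype(np.float32)*1000) if len(t)>5 else "")
    print(np.nanmax(P[:,2]))
for n,(a,b,c,d) in (("scene",(225,255,295,320)),("side",(275,160,360,225))):
    im=cv2.imread(f"pics/{n}0.png")[b:d,a:c]; cv2.imwrite(f"pics/{n}_seal.png",cv2.resize(im,None,fx=5,fy=5,interpolation=2)[:,:])
a=cv2.imread("pics/scene_seal.png");b=cv2.imread("pics/side_seal.png");h=325
cv2.imwrite("pics/both.png",np.hstack([cv2.resize(a,(350,325)),cv2.resize(b,(425,325))]))
E
```

```text
scene handle [365, 189, 14, 18, 182] [0.511 0.115 0.125] [0.527 0.15  0.171]
  top [0.5198 0.132  0.1642] ((519.9226684570312, 133.26626586914062), (31.8147029876709, 13.309556007385254), 80.10545349121094)
scene handle [376, 205, 17, 20, 260] [0.567 0.098 0.126] [0.595 0.137 0.169]
  top [0.5816 0.1162 0.1641] ((581.6021118164062, 117.62480926513672), (33.74879455566406, 23.40477752685547), 72.87889862060547)
scene stand top 708 ((548.233642578125, 126.70225524902344), (72.767578125, 138.4305877685547), 75.74149322509766)
side handle [278, 267, 16, 26, 317] [0.566 0.105 0.125] [0.594 0.141 0.169]
  top [0.5785 0.1242 0.1654] ((578.6486206054688, 122.09724426269531), (32.541751861572266, 20.78794288635254), 75.40264892578125)
side handle [311, 274, 10, 26, 174] [0.51  0.123 0.125] [0.526 0.155 0.168]
  top [0.5172 0.1402 0.1652] ((516.8798217773438, 139.0432891845703), (31.64629554748535, 10.164461135864258), 75.17327117919922)
side stand top 1378 ((548.2816162109375, 128.13214111328125), (74.08882904052734, 130.9946746826172), 75.84452056884766)
scene 0.02 1775 ((527.185791015625, -
[... 235 characters left out ...]
5.43017578125), (78.47774505615234, 127.06581115722656), 88.48909759521484)
scene 0.135 86 ((518.839111328125, -234.34365844726562), (26.238250732421875, 50.27893829345703), 0.37934619188308716)
0.13818470634009228
side 0.02 1638 ((524.6966552734375, -295.18011474609375), (261.7704772949219, 249.63363647460938), 88.67194366455078)
side 0.105 469 ((540.6821899414062, -230.1237335205078), (175.84075927734375, 81.6983413696289), 0.6283928155899048)
side 0.12 576 ((565.055908203125, -231.83172607421875), (125.57978057861328, 78.7647476196289), 0.834784746170044)
side 0.135 59 ((517.5369873046875, -231.99839782714844), (50.44397735595703, 24.270845413208008), 88.7848129272461)
0.13762660165136664
```

View pics/both.png

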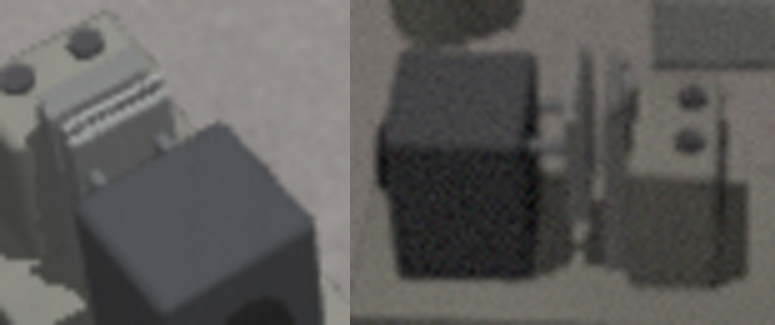

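```bash

python3 -m pendant '[0,-0.5,-0.4,-1,0,0,0, 0,-0.92,-0.78,-1,0,0,-0.03, 0,-0.92,-0.78,-1,0,0,-0.03]'
python3 -m pendant '[0,-0.46,-0.39,0,0,0,0, 0,-0.92,-0.78,0,0,0,0, 0,-0.92,-0.78,0,0,0,0]'
python3 -m pendant '[0,-0.46,-0.39,0,0,0,0, 0,-0.92,-0.78,0,0,0,0, 0,-0.92,-0.78,0,0,0,0]'
python3 -m pendant '[0,-0.46,-0.39,0,0,0,0, 0,-0.92,-0.78,0,0,0,0, 0,-0.92,-0.78,0,0,0,0]'
python3 -m pendant '[0,-0.46,-0.39,0,0,0,0, 0,-0.92,-0.78,0,0,0,0, 0,-0.92,-0.78,0,0,0,0]'
```

```text
t: 0.4
position: [0.2768, 0.6055, 0.3004]
orientation: [0.001, 0.125, 0.992, 0.0]
wrist_force: [1.1, 0.4, 0.7]
finger_gap: 0.0929
finger_force: 0.0
t: 0.7
position: [0.3357, 0.5225, 0.299]
orientation: [0.001, 0.13, 0.992, -0.001]
wrist_force: [0.4, 0.3, -0.3]
finger_gap: 0.093
finger_force: 0.0
t: 1.0
position: [0.3906, 0.4441, 0.2986]
orientation: [0.001, 0.129, 0.992, -0.001]
wrist_force: [-0.0, -0.1, -0.2]
finger_gap: 0.0935
finger_force: 0.0
t: 1.3
position: [0.4458, 0.3657, 0.2986]
orientation: [0.001, 0.129, 0.992, -0.001]
wrist_force: [-0.3, -0.5, -0.7]
finger_gap: 0.0931
finger_force: 0.0
t: 1.6
position: [0.5012, 0.2871, 0.2985]
orientation: [0.001, 0.129, 0.992, -0.001]
wrist_force: [-0.3, -0.2, 0.1]
finger_gap: 0.0932
finger_force: 0.0
```

```bash

python3 -m pendant '[0,-0.37,-0.45,0,0,0,0, 0,-0.74,-0.89,0,0,0,0, 0,-0.74,-0.89,0,0,0,0]' >/dev/null
python3 -m pendant '[0,-0.37,-0.45,0,0,0,0, 0,-0.74,-0.89,0,0,0,0, 0,-0.74,-0.89,0,0,0,0, 0,-0.74,-0.89,0,0,0,0]'
cat > hand.py <<'E'
from h import *
import sys
d=grab("wrist"); P=cloud(d); im=d["image"]; cv2.imwrite(f"pics/{sys.argv[1]}.png",im)
dark=((im.max(2)<70)&(abs(P[...,2]-.165)<.008)).astype(np.uint8)
k,L,st,_=cv2.connectedComponentsWithStats(dark); T=T_tool()
for i in range(1,k):
    if st[i,4]<100: continue
    q=P[L==i]; (c,s,a)=cv2.minAreaRect(q[:,:2].astype(np.float32)*1000)
    print(st[i].tolist(),np.round(c,1),np.round(s,1),round(a,1),q[:,2].mean().round(4),"tool:",(T[:3,:3].T@(np.r_[np.array(c)/1000,.148]-T[:3,3])).round(4))
E
python3 hand.py w1
```

```text
t: 2.3
position: [0.5771, 0.1256, 0.2983]
orientation: [-0.0, 0.126, 0.992, 0.0]
wrist_force: [-0.1, 0.4, 0.3]
finger_gap: 0.093
finger_force: 0.0
[288, 145, 43, 15, 584] [517.5 136.6] [33.5 11. ] 75.5 0.1646 tool: [ 0.0596 -0.0052  0.1504]
[290, 215, 40, 26, 974] [578.4 121.1] [32.9 20.6] 75.7 0.1645 tool: [-0.0033 -0.0052  0.1503]
```

View pics/w1.png

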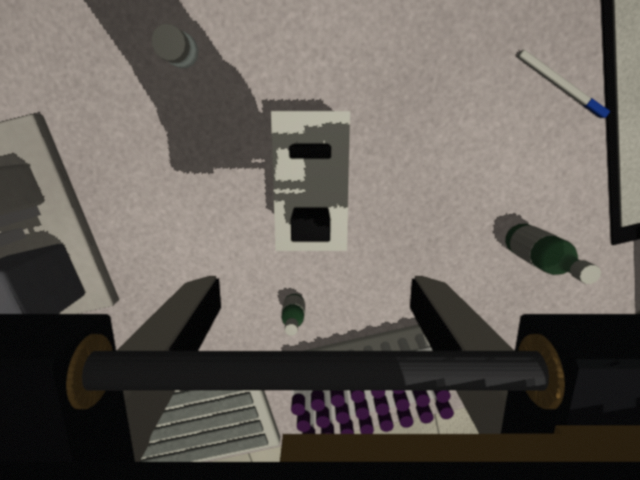

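The wrist view shows the stout handle at (310,228), between the fingers' lines, and the slim one at (310,150). Sizes, height and yaw all match, so I'll descend.

```bash

python3 -m pendant '[0,-0.04,-0.06,0.5,0,0,0, 0,-0.04,-0.06,1,0,0,0, 0,-0.04,-0.06,1,0,0,0]' >/dev/null
python3 -m pendant '[0,0,0,0.3,0,0,0, 0,0,0,0.6,0,0,0, 0,0,0,0.9,0,0,0, 0,0,0,1,0,0,0]' >/dev/null
python3 -m pendant '[0,0,0,0.12,0,0,0, 0,0,0,0.12,0,0,0]'
python3 -m pendant '[0.6,0,0,0,0,0,0, 0.7,0,0,0,0,0,0, 0.8,0,0,0,0,0,0, 0.9,0,0,0,0,0,0, 1,0,0,0,0,0,0, 1,0,0,0,0,0,0, 1,0,0,0,0,0,0, 1,0,0,0,0,0,0]' 30
```

```text
t: 3.25
position: [0.579, 0.1206, 0.1292]
orientation: [-0.0, 0.125, 0.992, 0.0]
wrist_force: [-0.2, -0.5, -0.1]
finger_gap: 0.0935
finger_force: 0.0
t: 4.05
position: [0.579, 0.1199, 0.129]
orientation: [0.0, 0.125, 0.992, 0.0]
wrist_force: [-0.1, 0.3, 0.7]
finger_gap: 0.0341
finger_force: 29.3
```

```bash

python3 -m pendant '[1,0,0,-0.3,0,0,0, 1,0,0,-0.6,0,0,0, 1,0,0,-1,0,0,0, 1,0,0,-1,0,0,0]' >/dev/null
python3 -m pendant '[1,0,0,-0.5,0,0,0, 1,0,0,-1,0,0,0, 1,0,0,-1,0,0,0]' 
python3 -m pendant '[1,0,0,0,0,0,-0.04, 1,0,0,0,0,0,-0.08, 1,0,0,0,0,0,-0.112, 1,0,0,0,0,0,-0.112, 1,0,0,0,0,0,-0.112]' >/dev/null
python3 -m pendant '[1,0.15,-0.4,0,0,0,0, 1,0.3,-0.8,0,0,0,0, 1,0.4,-1,0,0,0,0, 1,0.4,-1,0,0,0,0]'>/dev/null
python3 -m pendant '[1,0.15,-0.4,0,0,0,0, 1,0.3,-0.8,0,0,0,0, 1,0.35,-1,0,0,0,0, 1,0.35,-1,0,0,0,0]'>/dev/null
python3 -m pendant '[1,0,-0.4,0,0,0,0, 1,0,-0.8,0,0,0,0, 1,0,-1,0,0,0,0, 1,0,-1,0,0,0,0, 1,0,-1,0,0,0,0]'
python3 - <<'E'
from h import *
d=grab("wrist"); cv2.imwrite("pics/w2.png",d["image"]); P=cloud(d); np.save("w2.npy",P); np.save("w2W.npy",d["W"]); print(d["fx"],d["cx"],d["cy"])
P=P.reshape(-1,3); P=P[(P[:,1]<-.15)]
for z,tol in((.02,.004),(.105,.004),(.12,.004),(.135,.004)):
    t=P[abs(P[:,2]-z)<tol]; t=t[(t[:,0]>.35)&(t[:,0]<.7)]; print(z,len(t),cv2.minAreaRect(t[:,:2].astype(np.float32)*1000) if len(t)>5 else "")
E
```

```text
t: 4.75
position: [0.5811, 0.1202, 0.2933]
orientation: [0.003, 0.125, 0.992, 0.001]
wrist_force: [0.6, -0.2, -0.8]
finger_gap: 0.0336
finger_force: 30.0
t: 6.55
position: [0.5159, -0.1172, 0.2888]
orientation: [0.0, 0.008, 1.0, 0.0]
wrist_force: [-0.3, 0.0, -1.7]
finger_gap: 0.0338
finger_force: 30.0
368.8705909589674 314.99333523387264 236.06553565207778
0.02 9754 ((523.1480712890625, -321.3505859375), (242.15115356445312, 322.2179260253906), 2.2828011512756348)
0.105 4616 ((525.695068359375, -231.49636840820312), (78.34982299804688, 146.8888702392578), 88.95662689208984)
0.12 4845 ((558.1580200195312, -232.3958740234375), (78.42900085449219, 112.6417007446289), 88.60503387451172)
0.135 578 ((517.7367553710938, -232.0728759765625), (50.17816162109375, 24.05698013305664), 88.42700958251953)
```

View pics/w2.png

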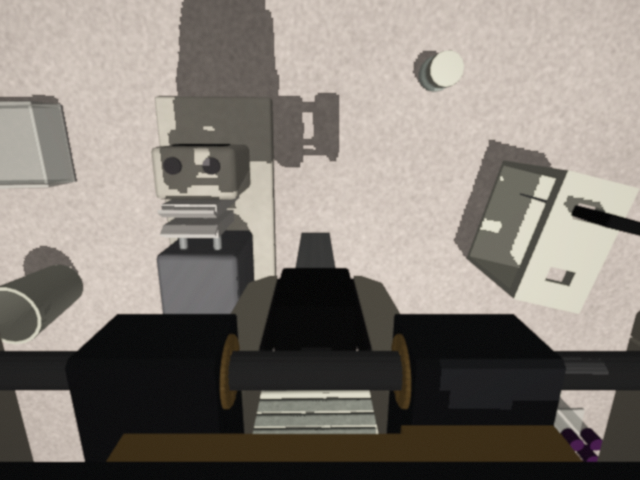

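The view shows the gauge held straight at (315,290). The jaws are at about (195,205–235), and the top edges look symmetric about the gap. Next I'll profile the lips.

```bash
python3 - <<'E'
from h import *
P=np.load("w2.npy"); a=np.radians(-1.4)
c=np.array([.5177,-.2321]); 
u=(P[...,0]-c[0])*np.cos(a)+(P[...,1]-c[1])*np.sin(a); v=-(P[...,0]-c[0])*np.sin(a)+(P[...,1]-c[1])*np.cos(a)
for col in (178,190,202,214):
    print(col,[(r,round(u[r,col]*1e3,1),round(P[r,col,2]*1e3)) for r in range(196,240) if abs(u[r,col])<.022])
m=(abs(v)<.024)&(abs(u)<.02)&(P[...,2]>.131)
h,e=np.histogram(u[m]*1e3,bins=np.arange(-20,21,1)); print(list(zip(e.astype(int),h)))
T=T_tool(); print("centre in tool",(T[:3,:3].T@(np.r_[c,.135]-T[:3,3])).round(4))
E
```

```text
178 [(196, np.float64(-19.6), 103), (197, np.float64(-18.6), 103), (198, np.float64(-17.5), 102), (199, np.float64(-16.1), 100), (200, np.float64(-15.5), 102), (201, np.float64(-15.3), 106), (202, np.float64(-15.6), 113), (203, np.float64(-15.5), 117), (204, np.float64(-15.7), 123), (205, np.float64(-15.1), 125), (206, np.float64(-14.6), 126), (207, np.float64(-13.4), 125), (208, np.float64(-12.3), 125), (209, np.float64(-11.4), 125), (210, np.float64(-10.8), 126), (211, np.float64(-11.4), 133), (212, np.float64(-10.8), 135), (213, np.float64(-9.8), 134), (214, np.float64(-8.8), 134), (215, np.float64(-7.0), 130), (216, np.float64(-5.7), 128), (217, np.float64(-4.4), 126), (218, np.float64(3.9), 95), (219, np.float64(3.7), 101), (220, np.float64(3.4), 106), (221, np.float64(4.2), 107), (222, np.float64(3.9), 112), (223, np.float64(3.5), 118), (224, np.float64(3.9), 120), (225, np.float64(3.6), 125), (226, np.float64(4.1), 127), (227, np.float64(5.1), 126), (228, np.float64(5.7), 128), (229, np.float64(5.9), 130), (230, np.float64(7.0), 130), (231, np.float64(7.6), 131), (232, np.floa
[... 4468 characters left out ...]
p.int64(-3), np.int64(0)), (np.int64(-2), np.int64(0)), (np.int64(-1), np.int64(0)), (np.int64(0), np.int64(0)), (np.int64(1), np.int64(0)), (np.int64(2), np.int64(0)), (np.int64(3), np.int64(0)), (np.int64(4), np.int64(0)), (np.int64(5), np.int64(0)), (np.int64(6), np.int64(6)), (np.int64(7), np.int64(43)), (np.int64(8), np.int64(92)), (np.int64(9), np.int64(60)), (np.int64(10), np.int64(52)), (np.int64(11), np.int64(48)), (np.int64(12), np.int64(2)), (np.int64(13), np.int64(0)), (np.int64(14), np.int64(0)), (np.int64(15), np.int64(0)), (np.int64(16), np.int64(0)), (np.int64(17), np.int64(0)), (np.int64(18), np.int64(0)), (np.int64(19), np.int64(0))]
centre in tool [-0.0036 -0.1153  0.1538]
```

Gap is about 7.5 mm, so first touch should come at tip z ≈ 0.075 (TCP z ≈ 0.184). Next I'll move above the gap and lower until just above the lips.

```bash

python3 -m pendant '[1,-0.05,-0.36,0,0,0,0, 1,-0.05,-0.72,0,0,0,0, 1,-0.05,-0.72,0,0,0,0]' >/dev/null
python3 -m pendant '[1,0,-0.36,0,0,0,0, 1,0,-0.72,0,0,0,0, 1,0,-0.72,0,0,0,0, 1,0,-0.72,0,0,0,0]' >/dev/null
python3 -m pendant '[1,0,0,0.2,0,0,0, 1,0,0,0.4,0,0,0, 1,0,0,0.5,0,0,0, 1,0,0,0.5,0,0,0]' 
python3 - <<'E'
from h import *
ims=[]
for n,(a,b,c,d) in (("scene",(205,205,305,325)),("side",(270,110,370,230))):
    g=grab(n); ims.append(cv2.resize(g["image"][b:d,a:c],(400,480),interpolation=2))
cv2.imwrite("pics/ab.png",np.hstack(ims))
g=grab("wrist")
E
```

```text
t: 7.7
position: [0.5171, -0.2325, 0.2481]
orientation: [-0.001, 0.007, 1.0, 0.001]
wrist_force: [-0.1, -0.9, -1.4]
finger_gap: 0.0337
finger_force: 30.0
```

View pics/ab.png

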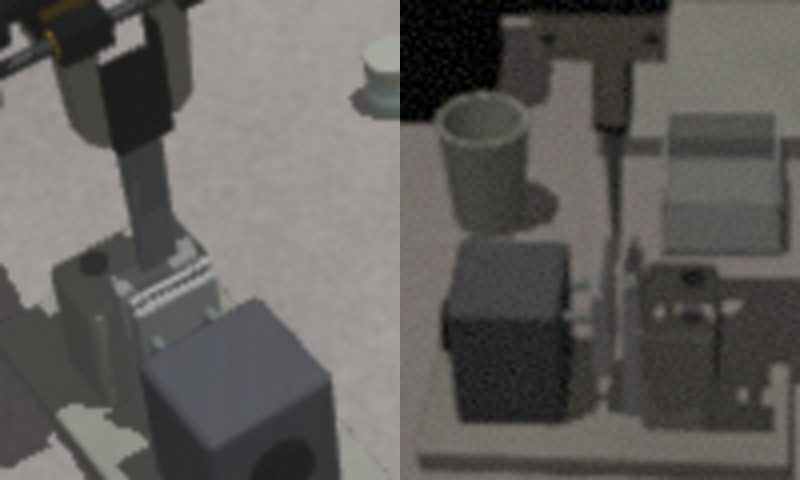

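The side view shows the tip at (617,235), midway between the lips at (605) and (632). The blade is upright over the gap, so I'll insert it.

```bash

python3 -m pendant '[1,-0.01,0,0.1,0,0,0, 1,-0.01,0,0.2,0,0,0, 1,-0.01,0,0.3,0,0,0, 1,-0.01,0,0.4,0,0,0, 1,-0.01,0,0.4,0,0,0]' 
python3 -m pendant '[1,0,0,0.1,0,0,0, 1,0,0,0.2,0,0,0, 1,0,0,0.3,0,0,0, 1,0,0,0.3,0,0,0]' 
python3 -m pendant '[1,0,0,0.04,0,0,0, 1,0,0,0.08,0,0,0, 1,0,0,0.12,0,0,0, 1,0,0,0.12,0,0,0]'
```

```text
t: 8.35
position: [0.5173, -0.2342, 0.2156]
orientation: [-0.001, 0.008, 1.0, 0.0]
wrist_force: [0.4, 0.4, -1.3]
finger_gap: 0.0334
finger_force: 30.0
t: 8.75
position: [0.5175, -0.2341, 0.1918]
orientation: [-0.001, 0.008, 1.0, 0.0]
wrist_force: [-0.3, -0.0, -2.2]
finger_gap: 0.0334
finger_force: 30.0
t: 9.15
position: [0.5175, -0.2344, 0.1829]
orientation: [-0.0, 0.008, 1.0, 0.0]
wrist_force: [-3.0, -0.5, -3.5]
finger_gap: 0.0339
finger_force: 30.0
```

```bash

python3 -m pendant '[1,0,0,0.03,0,0,0, 1,0,0,0.06,0,0,0]' | grep -E "pos|wrist"
python3 -m pendant '[1,0,0,0.03,0,0,0, 1,0,0,0.06,0,0,0]' | grep -E "pos|wrist"
python3 -m pendant '[1,0,0,0.03,0,0,0, 1,0,0,0.05,0,0,0]'
```

```text
position: [0.5177, -0.2344, 0.1786]
wrist_force: [-4.6, 0.1, 2.3]
position: [0.5179, -0.2344, 0.1738]
wrist_force: [-4.8, 0.1, 3.2]
t: 9.75
position: [0.518, -0.2345, 0.1697]
orientation: [0.0, 0.008, 1.0, -0.0]
wrist_force: [-5.1, -0.6, 3.3]
finger_gap: 0.0337
finger_force: 30.0
```

Drag is low and there's a −5 N side force, so the blade is leaning on the sprung jaw. I'll ease toward the fixed jaw.

```bash

python3 -m pendant '[1,0.012,0,0,0,0,0, 1,0.012,0,0,0,0,0, 1,0.012,0,0,0,0,0]' | grep -E "pos|wrist"
python3 -m pendant '[1,0.01,0,0.03,0,0,0, 1,0.01,0,0.05,0,0,0]' | grep -E "pos|wrist"
python3 -m pendant '[1,0,0,0.03,0,0,0, 1,0,0,0.05,0,0,0]'
```

```text
position: [0.5177, -0.2344, 0.1697]
wrist_force: [-0.2, -1.1, -5.6]
position: [0.5177, -0.2346, 0.1668]
wrist_force: [-1.0, -0.1, 8.8]
t: 10.45
position: [0.5179, -0.2347, 0.163]
orientation: [0.002, 0.008, 1.0, -0.0]
wrist_force: [-0.7, 1.0, 9.2]
finger_gap: 0.0335
finger_force: 30.0
```

```bash
python3 -m pendant '[1,0,0,0,0,0,0, 1,0,0,0,0,0,0, 1,0,0,0,0,0,0, 1,0,0,0,0,0,0, 1,0,0,0,0,0,0]' | grep -E "pos|wrist|force"
python3 - <<'E'
from h import *
a=np.radians(-1.4); c=np.array([.5177,-.2321])
def prof(P,t):
    u=(P[...,0]-c[0])*np.cos(a)+(P[...,1]-c[1])*np.sin(a); v=-(P[...,0]-c[0])*np.sin(a)+(P[...,1]-c[1])*np.cos(a)
    for s in (-1,1):
        m=(P[...,2]>.128)&(P[...,2]<.14)&(s*u>.004)&(s*u<.022)&(abs(v)>.015)&(abs(v)<.024)
        print(t,s,m.sum(),np.nanpercentile(u[m]*1e3,[5,50,95]).round(2))
for n in("scene","side"):
    prof(np.load(n+"0.npy"),n+"0"); d=grab(n); P=cloud(d); prof(P,n)
    if n=="scene":
        m=(d["image"].max(2)<45)&(np.hypot(P[...,0]-.518,P[...,1]+.234)<.03)&(P[...,2]<.24)
        q=P[m]; print("handle",m.sum(),np.percentile(q,[2,50,98],axis=0).round(3).tolist())
    cv2.imwrite(f"pics/{n}f.png",d["image"])
A=cv2.imread("pics/scenef.png")[205:325,205:305];B=cv2.imread("pics/sidef.png")[110:230,270:370]
cv2.imwrite("pics/f.png",np.hstack([cv2.resize(x,(400,480),interpolation=2) for x in(A,B)]))
E
```

```text
position: [0.5179, -0.2348, 0.1629]
wrist_force: [0.1, -0.3, 6.0]
finger_force: 30.0
scene0 -1 28 [-11.86  -8.12  -4.65]
scene0 1 17 [ 9.08 11.3  16.66]
scene -1 22 [-10.83  -7.6   -4.15]
scene 1 16 [ 8.36 13.08 14.97]
handle 349 [[0.512, -0.254, 0.155], [0.528, -0.236, 0.189], [0.532, -0.219, 0.219]]
side0 -1 12 [-11.51  -9.08  -6.29]
side0 1 17 [ 4.29  8.8  11.86]
side -1 12 [-11.79 -10.23  -6.16]
side 1 8 [ 7.42 11.31 14.35]
```

View pics/f.png

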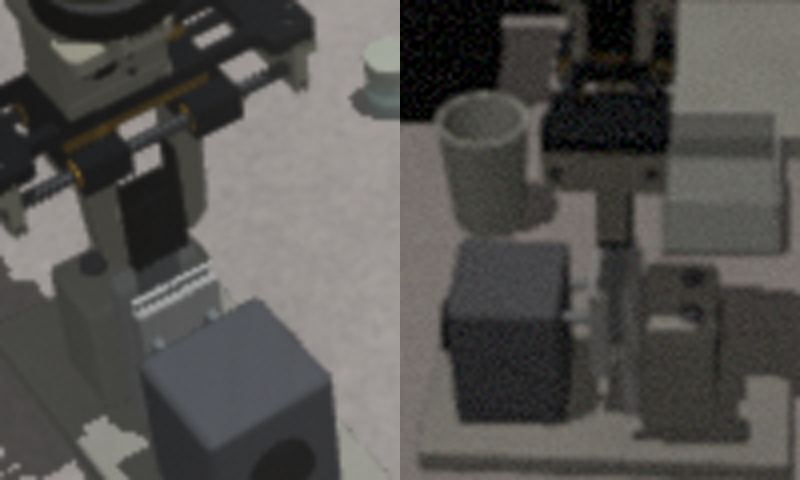

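The blade is seated between both jaws and upright. Its handle bottom is at 0.155 m, so it hasn't slipped in the grip. The jaw is about 1.8 mm open, the side force is balanced, and drag was about 9 N while pushing down.

```bash
python3 -c "
from plant import ticket; print(ticket.close_job())"
```

```text
the job is handed in; nothing more can be done
None
```

I handed the job in with the thick gauge still gripped by its handle and its blade upright in the middle of the jaw gap: about 9 N of drag while pushing down, and the sprung jaw an estimated 1.8 mm off its stop. No pass/fail result came back.

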